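# Third hand for a skein winder's slip clutch

### The job

Build up the slip clutch on the skein winder's upright shaft: lay the grooved drive pulley flat on the spring-loaded clutch plate, lay the flat cork washer on the pulley, and put the pressure cap over the shaft with its slot matched to the shaft's flats. Then press the cap straight down against the spring with a steady push of about 12 N, so that the clip groove near the top of the shaft stands wholly clear above the cap but the spring is never squeezed solid, and keep it there for about three seconds and on: the program finishes while the gripper is still holding the cap down, so that a colleague can slip in the retaining clip. Leave the other things on the table where they are.

Things in the scene. Friction and masses are not known exactly. Their poses are not given: they have to be found in the camera images.
- winder: Skein winder motor unit, fixed: grey housing 110 (its x) x 150 (its y) x 42 mm high, yaw varies; knob and switch on its -x face. Origin: centre of its underside, z up. Boss (top at z = 48), coil spring and steel shaft stand on its centre. Shaft 16 mm round with two flats: 14 mm along the winder's x, 10 along its y, to z = 135, then a taper to 139; clip groove from z = 128 to 131.
- shaft_tip (a point): Tip of the shaft, on its axis, 139 mm above the winder's underside
- seat (a point): Centre of the upper face of the spring-loaded clutch plate (steel, 58 mm across, with a bonded cork face 54 mm across), on the shaft axis, 97 mm above the winder's underside when up; it goes down with the plate
- clutch_plate (a joint): Travel of the clutch plate down its spring, m: 0 up, 0.026 spring squeezed solid. It starts to move at about 5 N of load (plate included; the loose parts alone, about 2 N, do not move it), then 600 N/m. With all three parts on it a push of about 12 N brings it to about 0.017; the groove is wholly clear of the cap from 0.013 on
- pulley: Drive pulley of beech with a brass bush, 60 mm across, 18 mm thick, V groove round its rim, bore 19 mm; lies flat on the table. Both sides are alike. Origin: centre of its underside, z up
- cork_washer: Flat cork friction washer, 54 mm across, 6 mm thick, bore 19 mm; lies flat on the table. Origin: centre of its underside, z up
- pressure_cap: Dark steel cap lying flange down: flange 54 mm across, 6 mm thick; on it an oblong hub 40 (its x) x 24 (its y) x 14 mm high, total height 20. A slot 20 mm along its x, 14 along its y goes right through and passes over the shaft when cap x and winder x are parallel, either way round. Grip it across the 24 mm flats, fingertips just above the flange. Origin: centre of the flange's underside, z up
- thread_cone: Bystander: cone of thread, 60 mm across, 82 mm tall. Origin: centre of its underside
- dye_pot_3: Bystander: small screw pot with a black lid, 54 mm across, 44 mm tall. Origin: centre of its underside
- dye_pot_1: Bystander: small screw pot with a pale lid, 54 mm across, 44 mm tall. Origin: centre of its underside
- pegs_3: Bystander: wooden clothes peg, 72 mm long, 12 mm high. Origin: centre of its underside
- scissors_1: Bystander: scissors, 199 mm long, lying flat. Origin: centre of their underside
- tape_1: Bystander: roll of masking tape, 100 mm across, 25 mm high. Origin: centre of its underside
- pen_1: Bystander: marker pen, 135 mm long, 17 mm thick. Origin: centre of its underside
Mind the look-alikes: they are no part of the job. Of the things shaped like the pulley, the beech one is meant. Of the things that look like the pressure_cap, the smaller one is meant.

How it is judged:
By the outcome, as a careful person would: the job done as asked, in the order asked, and still so for the second after the job is handed in, while the arm keeps its last pose, push and grip.
It also fails if it takes over 72 s, if anything falls off the work surface, if the arm or the gripper's body presses on something with over 40 N, if the wrist force passes 120 N, or if a joint passes its speed limit or range.

### The arm

A 6-joint arm with a two-finger parallel gripper is mounted at the origin on a cart in front of the work surface, level with it; the furniture and walls round the work are solid. World frame = base frame: x ahead of the robot, y to its left, z up, the work surface at z = 0. Lengths are in m, angles in rad, forces in N, time in s.
With the tool pointing down it reaches from about 0.25 to 0.85 m from the base axis. Payload 12.5 kg.
Tool frame: the origin (TCP) lies between the finger pads; the fingertips stand 11 mm ahead of it and the grasp point (between the pads) lies 8 mm behind it; z points along the fingers, y is the line along which they close (so a half turn about z gives the same grasp; the last joint's range is limited). The gripper opens to 93 mm and grips with 3 to 60 N. Pads are 15 mm wide; open, the fingers measure 128 mm over their backs; the gripper's body (75 mm by 188 mm) begins 65 mm behind the grasp point.
Start: joints at [-1.365, 0.351, 1.652, -0, 1.139, -0.085], TCP at [0.158, -0.527, 0.23] pointing down, gripper open.
Joint ranges: [-2.75, 2.75], [-0.79, 2.1], [0.01, 2.65], [-1.57, 4.71], [0.07, 3.14], [-2.87, 2.87]. Speed limits (rad/s): [2.22, 2.22, 2.79, 3.14, 3.14, 3.14].

### API

Orientations are given as a rotation vector (axis times angle).
In Python, from plant import r gives the robot as it stands. The module is installed in compiled form; this text tells all that it offers.
- The arm moves only by the tool arm_command, never from a script. Its argument "moves" is text: rows parted by semicolons, each of 5 numbers parted by spaces: the shift along the world's x, y, z in parts of the range, where 1.0 means 0.5 m, then the turn about the world's z in fractions of the full range, 1 being 2 pi rad, then the finger opening in m, from 0 to 0.093. In form: x y z roll claw; .... A call has 1 to 8 rows; each row is the pose to reach, as a shift and turn from the pose commanded when the call began; what a row does not reach only later rows make up. A row lasts 1/10 s, in which the tool goes at most 50 mm and 8.59 degrees, less where a joint would pass 70% of its speed; a pose out of reach is approached as far as the arm can. Shift and turn numbers lie between -1 and 1, and a call with a number outside is refused. A call with a gripper value outside its range is refused whole. The fingers move at their own pace and stop on an object; "squeeze" is the grip in N (left out, the last holds). Time passes only in rows, so rows that repeat a pose let the fingers close. It gives the time, the measured TCP pose, the force, the opening and the grip force at its end, in the units of the state.
- r.get_obs(): the state, without advancing time (a new reading comes with each control period).
- r.snapshot(name): name is "side" or "top" or "wrist"; returns the picture (400x640x3 uint8, blue, green, red); there is no depth.
- r.get_calibration(name): a dict with "fx", "fy", "cx", "cy" (pixels), "k1" (the pictures are not rectified: a ray, as slopes to the right and down, at radius r is drawn at 1 + k1 r^2 times it, then the intrinsics apply), "extrinsics" (4x4, takes a point from camera to world coordinates); the wrist camera has in their place "mount" (4x4, takes a point from camera to tool coordinates, whose origin is the TCP and whose axes are the flange's). Camera axes: x right, y up, looking along -z (the intrinsics and any distortion apply to the point x, -y, -z); pixel columns grow to the right and rows downward; lengths in m; the calibration is good to about 2 mm. A picture is of the moment at which its call begins: read the wrist's pose just before it. get_calibration takes no time and is no camera call.
- r.finish_job(): hands the job in; it is judged then, once.
The state is a dict: "t": time; "qpos": joint angles; "dq": joint speeds; "tau": joint torques, N m; "eef_pos": TCP position; "tcp_rot": TCP orientation; "contact_force": force on the tool from outside, world axes, zero at the start; "moment": the same for the moment, N m; "grip_width": opening from 0.0 (shut) to 1.0 (fully open); "grip_force": force on a finger pad.
Only numpy, scipy, OpenCV 4.12 (cv2) and the standard library are available. Lean on these libraries where they do the work, as an engineer would, in place of code of your own. Each camera call takes 0.05 s, during which the arm holds its last target. There are 200 camera calls.

## Working session

There is one attempt and no reset: what is moved stays moved. The work goes in short steps, Python scripts to look and compute and a tool call to move; the robot and the scene stay as the last step left them, time stands still between calls to the robot, and variables do not carry over. Pictures are saved under pics/ and viewed, at most 10 in all, crops included, and the job is handed in when it is done.

Besides the shell and the picture viewer there is one more tool, called after "Emit:" as name(argument=value, ...), one argument or row to a line, values as JSON. arm_command: Moves the arm, as the interface text tells. Its arguments: {"type":"object","properties":{"moves":{"type":"string"},"squeeze":{"type":"number"}},"required":["moves"]}

```bash
mkdir -p pics; cat > h.py <<'E'
import numpy as np, cv2
from plant import r
from scipy.spatial.transform import Rotation as R
def cam(name):
    c=r.get_calibration(name)
    if 'extrinsics' in c: T=np.array(c['extrinsics'])
    else:
        o=r.get_obs(); W=np.eye(4); W[:3,:3]=R.from_rotvec(o['tcp_rot']).as_matrix(); W[:3,3]=o['eef_pos']; T=W@np.array(c['mount'])
    return c,T
def ray(c,T,u,v):
    K=np.array([[c['fx'],0,c['cx']],[0,c['fy'],c['cy']],[0,0,1.]])
    p=cv2.undistortPoints(np.array([[[u,v]]],float),K,np.array([c['k1'],0,0,0.]))[0,0]
    return T[:3,3],T[:3,:3]@np.array([p[0],-p[1],-1])
def onz(c,T,u,v,z):
    o,d=ray(c,T,u,v); return o+d*(z-o[2])/d[2]
def proj(c,T,P):
    q=np.linalg.inv(T)@np.append(P,1); x,y=q[0]/-q[2],-q[1]/-q[2]; s=1+c['k1']*(x*x+y*y)
    return np.array([c['fx']*x*s+c['cx'],c['fy']*y*s+c['cy']])
E
python3 - <<'E'
from h import *
o=r.get_obs(); print(o)
for n in ("top","side","wrist"):
    c,T=cam(n); print(n,c['fx'],c['k1'],T[:3,3].round(3),T[:3,2].round(2)); cv2.imwrite(f'pics/{n}0.png',r.snapshot(n))
E
```

```text
{'t': 0.0, 'qpos': array([-1.36460501e+00,  3.51231090e-01,  1.65242692e+00,  1.12984234e-05,
        1.13906815e+00, -8.45680427e-02]), 'dq': array([-1.19265720e-03, -1.09075587e-03, -7.43343529e-04, -8.06059617e-04,
        1.69228530e-05, -6.33815618e-04]), 'tau': array([-6.88657328e-04, -4.97325897e+01, -2.85262567e+01,  6.98739965e-02,
        2.56217056e-02, -8.63178866e-05]), 'eef_pos': array([ 0.15765105, -0.52658198,  0.22910316]), 'tcp_rot': array([-3.10733289e+00, -4.54945253e-01,  9.20905042e-05]), 'contact_force': array([-0.33389127,  0.12498912, -0.2266239 ]), 'moment': array([ 0.00142971, -0.05542396, -0.02292731]), 'grip_force': 0.0, 'grip_width': 1.0001063940182853}
top 390.3674975921465 -0.06823747644540368 [ 0.378 -0.088  1.325] [-0.15  0.    0.99]
side 367.02114258942623 0.02738571201845837 [ 0.306 -1.035  0.682] [-0.2  -0.84  0.5 ]
wrist 284.23808861957315 -0.0148058847038563 [ 0.238 -0.502  0.384] [0.29 0.08 0.95]
```

View pics/top0.png

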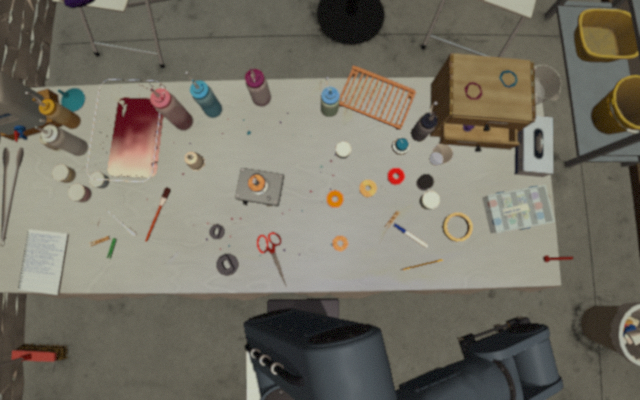

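View pics/side0.png

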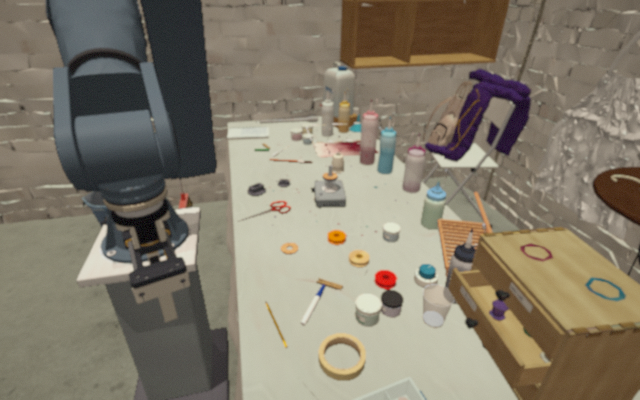

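The top view shows these candidates:
- **Pulley:** orange ring (335,199), beige ring (369,188), red ring (396,176). Beige looks like beech.
- **Washer:** flat tan ring (340,243).
- **Cap:** dark caps at (217,231), smaller, and (227,264), larger. I choose the smaller.
- **Winder:** (259,186).

I'll check these in one close crop.

```bash
python3 - <<'E'
from h import *
im=cv2.imread('pics/top0.png')
a=cv2.resize(im[160:290,195:435],None,fx=3.33,fy=3.33,interpolation=cv2.INTER_CUBIC); cv2.imwrite('pics/crop.png',a)
c,T=cam('top')
for n,u,v,z in [('beige',369,187.5,.018),('orange',335,199,.018),('red',396,176,.018),('cork',340.5,243,.006),('capS',217,231,.02),('capL',227,264,.02),('tip',257,183,.115)]:
    print(n,onz(c,T,u,v,z).round(3))
E
```

```text
beige [ 0.606 -0.26   0.018]
orange [ 0.569 -0.144  0.018]
red [ 0.645 -0.354  0.018]
cork [ 0.421 -0.16   0.006]
capS [0.466 0.254 0.02 ]
capL [0.356 0.219 0.02 ]
tip [0.609 0.106 0.115]
```

View pics/crop.png

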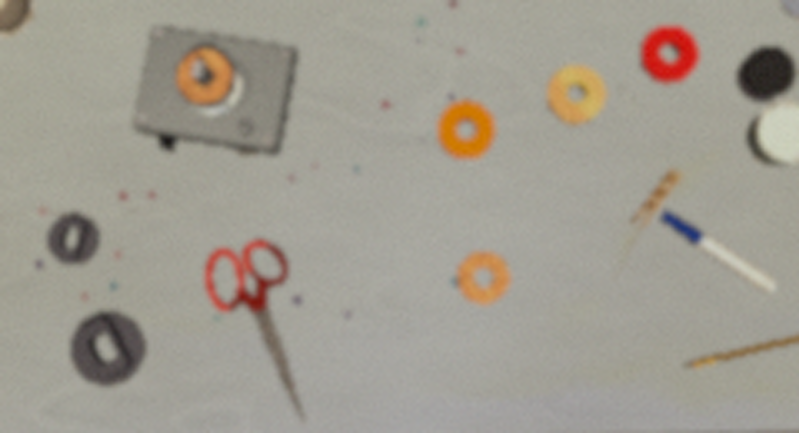

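The crop confirms the choice:
- **Pulley:** the beige ring with wood grain and a bush is at crop (577,93).
- **Washer:** the cork ring is at crop (483,277).
- **Cap:** the smaller one is at crop (73,238). Its slot is nearly parallel to the winder's x axis.
- **Winder:** yaw is about -8°.

Next I hover over the pulley.

The rows are not in the units I measure in: shifts go in shares of 0.5 m and turns go in shares of 2 pi rad. I convert before sending: 0.32 m is 0.64, 0.28 m is 0.56, -0.43 rad is -0.0684.

Emit:
arm_command(
  moves="0.08 0.048 0 -0.0223 0.08; 0.16 0.096 0 -0.0446 0.08; 0.24 0.144 0 -0.0668 0.08; 0.32 0.192 0 -0.0684 0.08; 0.4 0.24 0 -0.0684 0.08; 0.48 0.288 0 -0.0684 0.08; 0.56 0.336 0 -0.0684 0.08; 0.64 0.384 0 -0.0684 0.08",
  squeeze=20,
)

```text
t: 0.95
eef_pos: [0.4792, -0.3335, 0.2295]
tcp_rot: [-3.134, 0.218, 0.0]
contact_force: [0.9, -0.6, -0.2]
grip_width: 0.857
grip_force: 0.0
```

Converted, 0.128 m is 0.256, 0.08 m is 0.16.

Emit:
arm_command(
  moves="0.08 0.05 0 0 0.08; 0.16 0.1 -0.04 0 0.08; 0.256 0.148 -0.06 0 0.08; 0.256 0.148 -0.06 0 0.08; 0.256 0.148 -0.06 0 0.08; 0.256 0.148 -0.06 0 0.08",
)

```text
t: 1.55
eef_pos: [0.605, -0.2615, 0.1997]
tcp_rot: [3.134, -0.219, -0.001]
contact_force: [0.1, 0.1, 0.4]
grip_width: 0.862
grip_force: 0.0
```

```bash
cat >> h.py <<'E'
def look(name):
    o=r.get_obs(); c,T=cam('wrist'); im=r.snapshot('wrist'); cv2.imwrite(f'pics/{name}.png',im)
    y=R.from_rotvec(o['tcp_rot']).as_matrix()
    print('t',round(o['t'],2),'tcp',o['eef_pos'].round(4),'yaw_y',np.degrees(np.arctan2(y[1,1],y[0,1])).round(2),'zt',y[:,2].round(3),'grip',round(o['grip_width'],3),o['grip_force'],o['contact_force'].round(2))
    np.save(f'pics/{name}.npy',T); return im,c,T
E
python3 - <<'E'
from h import *
im,c,T=look('w1'); print(proj(c,T,r.get_obs()['eef_pos']), proj(c,T,[.606,-.26,.018]))
E
```

```text
t 1.55 tcp [ 0.605  -0.2615  0.1997] yaw_y -98.0 zt [-0. -0. -1.] grip 0.862 0.0 [0.09 0.13 0.43]
[319.99789101 254.70637648] [317.36996816 181.29280438]
```

View pics/w1.png

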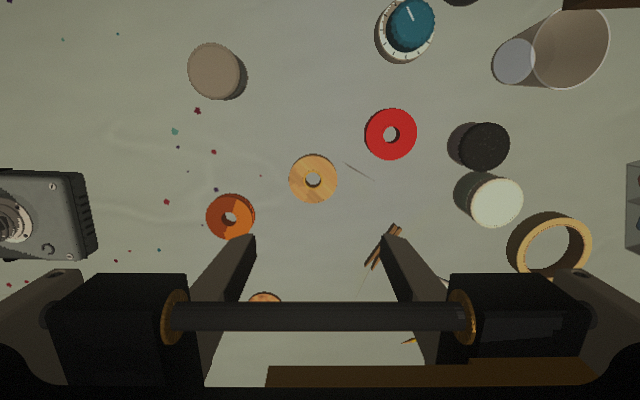

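The wrist picture shows the beech pulley at (313,178) between the orange ring (231,216) and the red ring (390,133). I'll fit its silhouette for a precise position.

```bash
cat >> h.py <<'E'
from scipy.optimize import least_squares
def fitdisk(mask,c,T,uv,rad,z0,z1,xy0,full=False):
    mask=cv2.morphologyEx(mask.astype(np.uint8),cv2.MORPH_OPEN,np.ones((3,3)))
    cs,_=cv2.findContours(mask,cv2.RETR_EXTERNAL,cv2.CHAIN_APPROX_NONE)
    k=max((q for q in cs if cv2.pointPolygonTest(cv2.convexHull(q),uv,False)>=0),key=cv2.contourArea)
    pts=cv2.convexHull(k)[:,0].astype(float); a=np.linspace(0,2*np.pi,60)
    # dense boundary of hull
    cl=np.vstack([pts,pts[:1]]); pts=np.vstack([p+(q-p)*s for p,q in zip(cl[:-1],cl[1:]) for s in np.linspace(0,1,max(2,int(np.hypot(*(q-p)))),endpoint=False)[:,None]])
    def f(p):
        P=np.array([proj(c,T,[p[0]+rad*np.cos(t),p[1]+rad*np.sin(t),z]) for z in (z0,z1) for t in a],np.float32)
        h=cv2.convexHull(P)
        return [cv2.pointPolygonTest(h,(float(x),float(y)),True)-p[2]*1000 for x,y in pts]
    s=least_squares(f,[*xy0,0],diff_step=1e-3,x_scale=[.01,.01,.001],loss='soft_l1')
    print('fit',s.x.round(4),'rms px',np.sqrt(np.mean(s.fun**2)).round(2),'n',len(pts)); return s.x[:2]
E
python3 - <<'E'
from h import *
im=cv2.imread('pics/w1.png'); T=np.load('pics/w1.npy'); c=r.get_calibration('wrist')
print(c, im[178,300],im[160,300],im[200,300])
hsv=cv2.cvtColor(im,cv2.COLOR_BGR2HSV)
p=fitdisk(hsv[...,1]>70,c,T,(313,178),.03,0,.018,[.606,-.26])
print(p-r.get_obs()['eef_pos'][:2])
E
```

```text
{'fx': 284.23808861957315, 'fy': 284.23808861957315, 'cx': 317.7380460376272, 'cy': 198.9696841865167, 'k1': -0.0148058847038563, 'mount': array([[ 3.66935994e-04,  9.54410722e-01,  2.98496296e-01,
         8.34467938e-02],
       [ 9.99999793e-01, -5.08241003e-04,  3.95766200e-04,
        -1.01992721e-03],
       [ 5.29431561e-04,  2.98496089e-01, -9.54410711e-01,
        -1.54428213e-01],
       [ 0.00000000e+00,  0.00000000e+00,  0.00000000e+00,
         1.00000000e+00]])} [ 69 119 163] [ 83 146 175] [114 140 153]
fit [ 6.082e-01 -2.543e-01  5.000e-04] rms px 0.24 n 144
[0.00334328 0.00747281]
```

Emit:
arm_command(
  moves="0.007 0.015 -0.08 0 0.078; 0.007 0.015 -0.18 0 0.078; 0.007 0.015 -0.28 0 0.078; 0.007 0.015 -0.34 0 0.078; 0.007 0.015 -0.374 0 0.078; 0.007 0.015 -0.374 0 0.078; 0.007 0.015 -0.374 0 0.05; 0.007 0.015 -0.374 0 0.05",
  squeeze=25,
)

```text
t: 2.4
eef_pos: [0.6095, -0.2542, 0.0139]
tcp_rot: [3.133, -0.22, 0.003]
contact_force: [-0.2, 0.8, 0.5]
grip_width: 0.713
grip_force: 0.0
```

Converted, 0.24 m is 0.48, 0.19 m is 0.38.

Emit:
arm_command(
  moves="0 0 0 0 0.05; 0 0 0 0 0.05; 0 0 0 0 0.05; 0 0 0.08 0 0.05; 0 0 0.18 0 0.05; 0 0 0.28 0 0.05; 0 0 0.38 0 0.05; 0 0 0.48 0 0.05",
)

```text
t: 3.2
eef_pos: [0.6088, -0.2531, 0.2548]
tcp_rot: [-3.134, 0.218, -0.0]
contact_force: [1.5, -0.9, -0.9]
grip_width: 0.639
grip_force: 25.0
```

```bash
python3 - <<'E'
from h import *
im,c,T=look('w2')
E
```

```text
t 3.2 tcp [ 0.6088 -0.2531  0.2548] yaw_y -97.98 zt [ 0.  0. -1.] grip 0.639 24.999626325443387 [ 1.46 -0.91 -0.95]
```

Converted, 0.36 m is 0.72, 0.315 m is 0.63.

Emit:
arm_command(
  moves="-0.016 0.09 0.02 0 0.05; -0.032 0.18 0.04 0 0.05; -0.048 0.27 0.04 0 0.05; -0.064 0.36 0.04 0 0.05; -0.08 0.45 0.04 0 0.05; -0.096 0.54 0.04 0 0.05; -0.11 0.63 0.04 0 0.05; -0.12 0.72 0.04 0 0.05",
)

```text
t: 4.05
eef_pos: [0.5484, 0.1084, 0.2726]
tcp_rot: [-3.134, 0.219, -0.0]
contact_force: [0.7, -0.1, -1.2]
grip_width: 0.64
grip_force: 25.0
```

Emit:
arm_command(
  moves="0 0 0 0 0.05; 0 0 0 0 0.05; 0 0 0 0 0.05",
)

```text
t: 4.35
eef_pos: [0.5493, 0.1059, 0.2725]
tcp_rot: [3.134, -0.219, -0.0]
contact_force: [0.7, -0.4, -0.8]
grip_width: 0.64
grip_force: 25.0
```

```bash
python3 - <<'E'
from h import *
im,c,T=look('w3'); print(proj(c,T,[.609,.106,.139]))
E
```

```text
t 4.35 tcp [0.5493 0.1059 0.2725] yaw_y -98.01 zt [-0. -0. -1.] grip 0.64 24.999506268650293 [ 0.72 -0.42 -0.82]
[310.38124765 135.81082701]
```

View pics/w3.png

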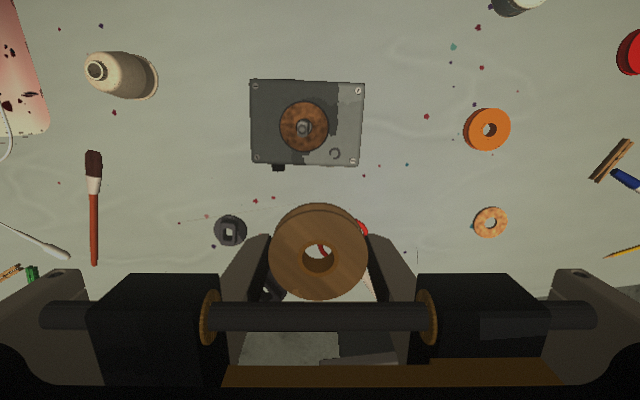

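The wrist view shows:
- the winder, with shaft tip at about (304,126) and plate at (304,125)
- the small cap at (230,229)
- the cork washer at (490,222)
- the held pulley at (319,255)

I'll fit these numerically and enlarge the winder and the cap.

```bash
python3 - <<'E'
from h import *
im=cv2.imread('pics/w3.png'); T=np.load('pics/w3.npy'); c=r.get_calibration('wrist')
hsv=cv2.cvtColor(im,cv2.COLOR_BGR2HSV); S=hsv[...,1]
print('plate'); fitdisk((S>90),c,T,(304,126),.027,.097,.097,[.609,.1])
print('cork'); fitdisk((S>60),c,T,(490,222),.027,0,.006,[.42,-.16])
print('cap'); fitdisk((hsv[...,2]<95),c,T,(230,229),.027,0,.006,[.466,.254])
print('pulley'); fitdisk((S>60),c,T,(319,255),.03,.2595,.2775,[.549,.106])
a=cv2.resize(im[70:180,240:375],(800,652),interpolation=cv2.INTER_LANCZOS4)[:600]
b=cv2.resize(im[205:255,205:255],(250,250),interpolation=cv2.INTER_LANCZOS4); a[350:,550:]=b
cv2.imwrite('pics/z.png',a)
E
```

```text
plate
fit [6.167e-01 1.137e-01 2.000e-04] rms px 0.19 n 143
cork
fit [ 0.4234 -0.155   0.0005] rms px 0.45 n 99
cap
fit [-0.691   0.3001 -0.3678] rms px 84.98 n 1518
pulley
fit [5.492e-01 1.065e-01 4.000e-04] rms px 1.5 n 307
```

View pics/z.png

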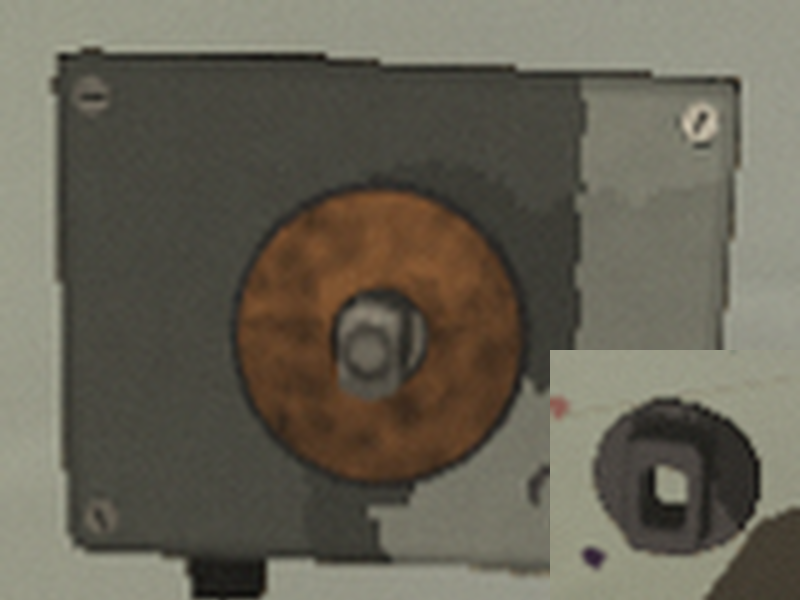

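```bash
python3 - <<'E'
from h import *
T=np.load('pics/w3.npy'); c=r.get_calibration('wrist'); k=800/135.
f=lambda u,v,z:onz(c,T,240-.5+(u+.5)/k,70-.5+(v+.5)/k,z)[:2]
print('tip',f(368,350,.139).round(4))
C=[f(u,v,.042) for u,v in [(62,60),(738,80),(80,548)]]; print(np.round(C,4))
d=C[0]-C[1]; print('y edge',np.degrees(np.arctan2(*d[::-1])),np.hypot(*d)); d=C[0]-C[2]; print('x edge',np.degrees(np.arctan2(*d[::-1])),np.hypot(*d)); print('ctr',(C[1]+C[2])/2)
s=5.
g=lambda u,v,z:onz(c,T,205-.5+(u-550+.5)/s,205-.5+(v-350+.5)/s,z)[:2]
# hub top corners
H=[g(*q,.02) for q in [(630,440),(706,444),(640,545),(702,545)]]; print(np.round(H,4),np.mean(H,0))
for i,j in((0,2),(1,3)): d=H[i]-H[j]; print('cap x',np.degrees(np.arctan2(*d[::-1])))
d=H[0]-H[1]; print('cap y',np.degrees(np.arctan2(*d[::-1])),np.hypot(*d))
im=cv2.imread('pics/w3.png'); V=cv2.cvtColor(im,cv2.COLOR_BGR2HSV)[...,2]; m=np.zeros_like(V); m[205:252,208:247]=255
m=((V<100)&(m>0))
cv2.line(mm:=m.astype(np.uint8),(238,252),(252,232),0,3)
p=fitdisk(mm,c,T,(229,228),.027,0,.006,[.466,.254])
# pulley top-hole centre
h=(V[225:300,290:350]) 
for n,x,y in [('hole pred',.5493,.1059)]: print(n,proj(c,T,[x,y,.2775]),proj(c,T,[x+.0095,y,.2775]),proj(c,T,[x-.0095,y,.2775]))
cv2.imwrite('pics/hole.png',cv2.resize(im[195:315,260:380],(600,600),interpolation=cv2.INTER_CUBIC))
E
```

```text
tip [0.617  0.1135]
[[0.6804 0.1746]
 [0.6564 0.0329]
 [0.5774 0.1922]]
y edge 80.40753771696573 0.14373700399763142
x edge -9.674633530627979 0.10448108669573042
ctr [0.61690646 0.11256   ]
[[0.489  0.2669]
 [0.4845 0.2439]
 [0.4537 0.2723]
 [0.451  0.2529]] [0.46955009 0.25898155]
cap x -8.820133478504387
cap x -15.056175897944488
cap y 78.82111757038554 0.023444301932237087
fit [0.4678 0.262  0.0008] rms px 0.37 n 95
hole pred [319.50165151 258.40802444] [317.2552994  243.94824257] [321.67242942 272.37772443]
```

View pics/hole.png

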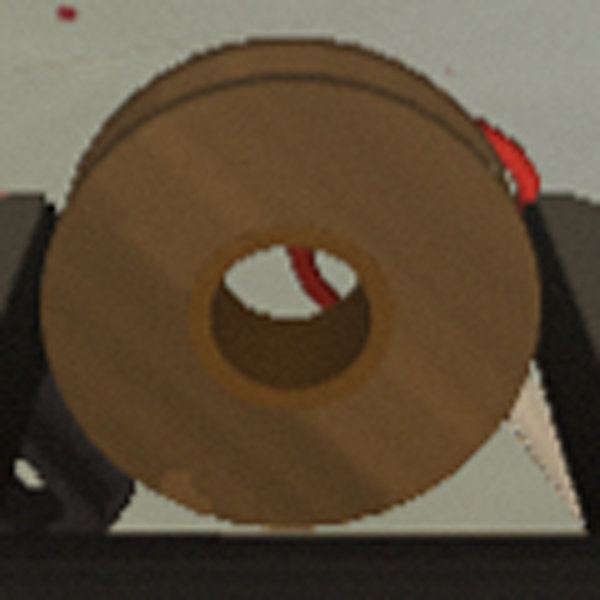

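Converted, -0.114 m is -0.228, -0.09 m is -0.18.

Emit:
arm_command(
  moves="0.06 0.006 0 0 0.05; 0.135 0.013 -0.04 0 0.05; 0.135 0.013 -0.12 0 0.05; 0.135 0.013 -0.18 0 0.05; 0.135 0.013 -0.228 0 0.05; 0.135 0.013 -0.228 0 0.05; 0.135 0.013 -0.228 0 0.05; 0.135 0.013 -0.228 0 0.05",
)

```text
t: 5.2
eef_pos: [0.6176, 0.1127, 0.1604]
tcp_rot: [-3.133, 0.219, -0.004]
contact_force: [-0.2, -0.5, -0.0]
grip_width: 0.639
grip_force: 25.0
```

```bash
python3 - <<'E'
from h import *
im,c,T=look('w4'); o=r.get_obs()['eef_pos']
print(proj(c,T,[.617,.1127,.139]),proj(c,T,o+[0,0,.005]))
cv2.imwrite('pics/w4c.png',cv2.resize(im[195:315,260:380],(600,600),interpolation=cv2.INTER_CUBIC))
E
```

```text
t 5.2 tcp [0.6176 0.1127 0.1604] yaw_y -98.01 zt [ 0.003  0.    -1.   ] grip 0.639 24.999611293897033 [-0.18 -0.47 -0.02]
[319.48353456 239.91308269] [319.33263349 258.48032155]
```

View pics/w4c.png

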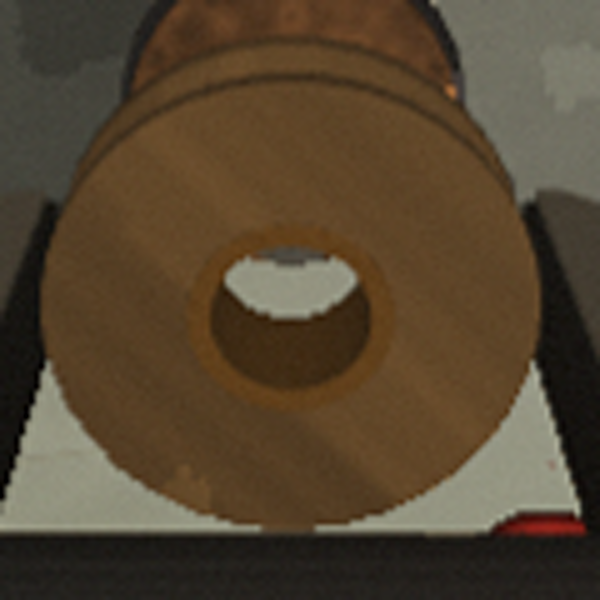

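The tip's near edge shows at crop (290,258), laterally centred in the bore at (291,315). I'll lower gently.

Converted, -0.02 m is -0.04, -0.016 m is -0.032.

Emit:
arm_command(
  moves="0 0 -0.008 0 0.05; 0 0 -0.016 0 0.05; 0 0 -0.024 0 0.05; 0 0 -0.032 0 0.05; 0 0 -0.04 0 0.05; 0 0 -0.04 0 0.05",
)

```text
t: 5.85
eef_pos: [0.6164, 0.1131, 0.1379]
tcp_rot: [3.134, -0.218, -0.002]
contact_force: [-1.1, 0.0, -0.7]
grip_width: 0.639
grip_force: 25.0
```

```bash
python3 - <<'E'
from h import *
im,c,T=look('w5')
cv2.imwrite('pics/w5c.png',cv2.resize(im[195:315,260:380],(600,600),interpolation=cv2.INTER_CUBIC))
E
```

```text
t 5.85 tcp [0.6164 0.1131 0.1379] yaw_y -97.98 zt [-0.001 -0.    -1.   ] grip 0.639 24.999571535736322 [-1.1   0.01 -0.73]
```

View pics/w5c.png

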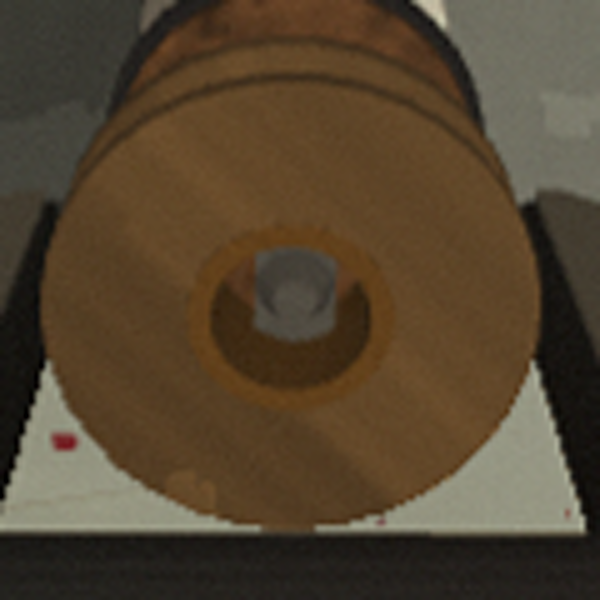

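The shaft is inside the bore (tip at crop (295,295)) with little force. I'll lower to the seat.

Converted, -0.027 m is -0.054, -0.025 m is -0.05.

Emit:
arm_command(
  moves="0 0 -0.014 0 0.05; 0 0 -0.028 0 0.05; 0 0 -0.04 0 0.05; 0 0 -0.05 0 0.05; 0 0 -0.054 0 0.05; 0 0 -0.054 0 0.05",
)

```text
t: 6.5
eef_pos: [0.6166, 0.1131, 0.1113]
tcp_rot: [3.134, -0.218, -0.001]
contact_force: [-0.6, -0.0, -0.9]
grip_width: 0.636
grip_force: 25.0
```

Converted, 0.13 m is 0.26, -0.001 m is -0.002.

Emit:
arm_command(
  moves="0 0 -0.002 0 0.05; 0 0 -0.002 0 0.078; 0 0 -0.002 0 0.078; 0 0 -0.002 0 0.078; 0 0 -0.002 0 0.078; 0 0 0.06 0 0.078; 0 0 0.16 0 0.078; 0 0 0.26 0 0.078",
)

```text
t: 7.3
eef_pos: [0.6163, 0.1131, 0.2429]
tcp_rot: [3.134, -0.218, -0.002]
contact_force: [0.7, 0.2, 0.6]
grip_width: 0.835
grip_force: 0.0
```

Converted, -0.268 m is -0.536, -0.25 m is -0.5.

Emit:
arm_command(
  moves="-0.07 -0.07 0 0 0.078; -0.14 -0.14 0 0 0.078; -0.21 -0.21 0 0 0.078; -0.28 -0.28 -0.02 0 0.078; -0.34 -0.35 -0.04 0 0.078; -0.36 -0.42 -0.08 0 0.078; -0.386 -0.5 -0.1 0 0.078; -0.386 -0.536 -0.1 0 0.078",
)

```text
t: 8.1
eef_pos: [0.4219, -0.1569, 0.1907]
tcp_rot: [-3.133, 0.221, 0.003]
contact_force: [-0.1, -0.4, -0.2]
grip_width: 0.84
grip_force: 0.0
```

Emit:
arm_command(
  moves="0 0 0 0 0.07; 0 0 0 0 0.07; 0 0 0 0 0.07",
)

```text
t: 8.4
eef_pos: [0.4239, -0.1541, 0.1918]
tcp_rot: [-3.134, 0.217, -0.0]
contact_force: [-0.1, 0.2, 0.4]
grip_width: 0.757
grip_force: 0.0
```

```bash
python3 - <<'E'
from h import *
im,c,T=look('w6'); hsv=cv2.cvtColor(im,cv2.COLOR_BGR2HSV)
uv=tuple(proj(c,T,[.4234,-.155,.006])); print(uv)
p=fitdisk(hsv[...,1]>60,c,T,uv,.027,0,.006,[.4234,-.155])
print(p-r.get_obs()['eef_pos'][:2])
im,c,T=None,*cam('top'); cv2.imwrite('pics/top1.png',r.snapshot('top'))
E
```

```text
t 8.4 tcp [ 0.4239 -0.1541  0.1918] yaw_y -97.92 zt [ 0.  0. -1.] grip 0.757 0.0 [-0.05  0.21  0.41]
(np.float64(319.5089280657278), np.float64(181.50982339064151))
fit [ 4.228e-01 -1.551e-01  3.000e-04] rms px 0.39 n 129
[-0.00113936 -0.0010802 ]
```

Converted, -0.179 m is -0.358, -0.0015 m is -0.003.

Emit:
arm_command(
  moves="-0.002 -0.003 -0.09 0 0.07; -0.002 -0.003 -0.18 0 0.07; -0.002 -0.003 -0.27 0 0.07; -0.002 -0.003 -0.33 0 0.07; -0.002 -0.003 -0.358 0 0.07; -0.002 -0.003 -0.358 0 0.07; -0.002 -0.003 -0.358 0 0.07; -0.002 -0.003 -0.358 0 0.045",
  squeeze=12,
)

```text
t: 9.3
eef_pos: [0.423, -0.156, 0.0127]
tcp_rot: [3.134, -0.217, 0.001]
contact_force: [0.8, -0.6, -0.1]
grip_width: 0.707
grip_force: 0.0
```

Converted, 0.225 m is 0.45, 0.18 m is 0.36.

Emit:
arm_command(
  moves="0 0 0 0 0.045; 0 0 0 0 0.045; 0 0 0 0 0.045; 0 0 0.06 0 0.045; 0 0 0.16 0 0.045; 0 0 0.26 0 0.045; 0 0 0.36 0 0.045; 0 0 0.45 0 0.045",
)

```text
t: 10.1
eef_pos: [0.4224, -0.1563, 0.2403]
tcp_rot: [3.133, -0.218, 0.002]
contact_force: [0.4, -0.1, -0.8]
grip_width: 0.567
grip_force: 12.0
```

```bash
python3 - <<'E'
from h import *
im,c,T=look('w7'); o=r.get_obs()['eef_pos']; print(proj(c,T,o+[0,0,-.0068]))
E
```

```text
t 10.1 tcp [ 0.4224 -0.1563  0.2403] yaw_y -97.98 zt [ 0.001 -0.001 -1.   ] grip 0.567 11.99996794341132 [ 0.38 -0.1  -0.78]
[320.82037444 250.01063029]
```

Converted, 0.269 m is 0.538, 0.25 m is 0.5.

Emit:
arm_command(
  moves="0.054 0.076 0.02 0 0.045; 0.108 0.152 0.02 0 0.045; 0.162 0.228 0.02 0 0.045; 0.216 0.304 0.02 0 0.045; 0.27 0.38 0.02 0 0.045; 0.324 0.456 0.02 0 0.045; 0.36 0.5 0 0 0.045; 0.388 0.538 -0.06 0 0.045",
)

```text
t: 10.95
eef_pos: [0.6188, 0.1145, 0.2089]
tcp_rot: [-3.133, 0.217, -0.007]
contact_force: [0.6, -0.1, -0.1]
grip_width: 0.57
grip_force: 12.0
```

Converted, -0.049 m is -0.098, -0.03 m is -0.06.

Emit:
arm_command(
  moves="0 0 -0.06 0 0.045; 0 0 -0.098 0 0.045; 0 0 -0.098 0 0.045; 0 0 -0.098 0 0.045; 0 0 -0.098 0 0.045",
)

```text
t: 11.45
eef_pos: [0.6174, 0.1125, 0.1601]
tcp_rot: [-3.134, 0.219, -0.003]
contact_force: [0.1, 0.2, -0.3]
grip_width: 0.564
grip_force: 12.0
```

```bash
python3 - <<'E'
from h import *
im,c,T=look('w8'); o=r.get_obs()['eef_pos']; print(proj(c,T,o+[0,0,-.0068]),proj(c,T,[.617,.1128,.139]))
cv2.imwrite('pics/w8c.png',cv2.resize(im[195:315,260:380],(600,600),interpolation=cv2.INTER_CUBIC))
E
```

```text
t 11.45 tcp [0.6174 0.1125 0.1601] yaw_y -97.99 zt [ 0.002  0.    -1.   ] grip 0.564 12.000012940261513 [ 0.05  0.2  -0.29]
[319.42986728 249.11900379] [319.03485191 239.82671303]
```

View pics/w8c.png

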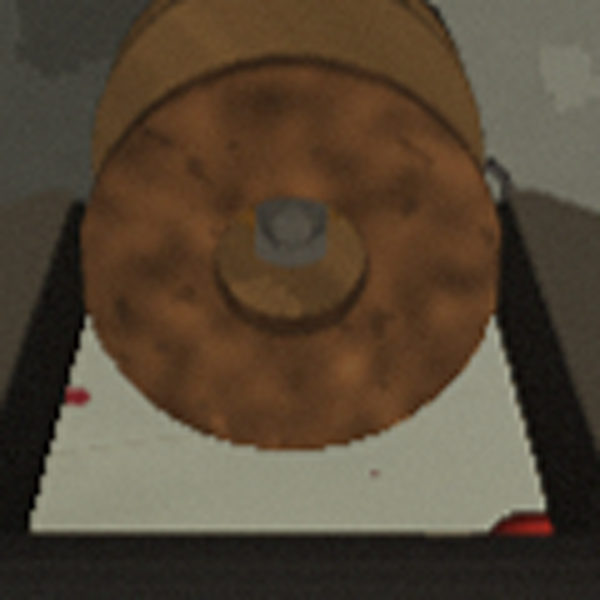

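The washer bore is centred at about (292,262) in the crop and the shaft tip at (293,229). Sideways is fine, and I'll fit the fore-aft offset.

```bash
python3 - <<'E'
from h import *
im=cv2.imread('pics/w8.png'); T=np.load('pics/w8.npy'); c=r.get_calibration('wrist'); o=np.array([.6174,.1125,.1601])
q=lambda u,v,z: onz(c,T,260-.5+(u+.5)/5,195-.5+(v+.5)/5,z)[:2].round(4)
print('tip',q(293,229,.139))
zt=o[2]-.0067; 
print('washer L,R,bottom edge',q(82,250,zt),q(500,250,zt),q(291,449,zt-.006),'top edge',q(291,60,zt), 'hole bottom (top rim)',q(292,318,zt),'hole bottom(lower rim)',q(292,331,zt),q(292,318,zt-.006))
E
```

```text
tip [0.6167 0.1134]
washer L,R,bottom edge [0.6243 0.139 ] [0.617  0.0872] [0.5881 0.1177] top edge [0.6455 0.1096] hole bottom (top rim) [0.6112 0.1143] hole bottom(lower rim) [0.6094 0.1146] [0.6079 0.1148]
```

Converted, -0.031 m is -0.062, -0.03 m is -0.06.

Emit:
arm_command(
  moves="-0.0044 0.0008 0 0 0.045; -0.0044 0.0008 -0.01 0 0.045; -0.0044 0.0008 -0.02 0 0.045; -0.0044 0.0008 -0.03 0 0.045; -0.0044 0.0008 -0.04 0 0.045; -0.0044 0.0008 -0.05 0 0.045; -0.0044 0.0008 -0.06 0 0.045; -0.0044 0.0008 -0.062 0 0.045",
)

```text
t: 12.3
eef_pos: [0.6145, 0.113, 0.1272]
tcp_rot: [3.134, -0.219, -0.0]
contact_force: [-0.8, -0.8, 3.2]
grip_width: 0.565
grip_force: 12.0
```

Converted, 0.11 m is 0.22, 0.08 m is 0.16.

Emit:
arm_command(
  moves="0 0 0 0 0.045; 0 0 -0.002 0 0.045; 0 0 -0.002 0 0.07; 0 0 -0.002 0 0.07; 0 0 -0.002 0 0.07; 0 0 0.06 0 0.07; 0 0 0.16 0 0.07; 0 0 0.22 0 0.07",
)

```text
t: 13.1
eef_pos: [0.6152, 0.1131, 0.2409]
tcp_rot: [-3.133, 0.218, -0.005]
contact_force: [0.5, 0.5, -0.0]
grip_width: 0.753
grip_force: 0.0
```

Converted, -0.147 m is -0.294, 0.14 m is 0.28.

Emit:
arm_command(
  moves="-0.08 0.07 0 0 0.07; -0.16 0.14 0 0 0.07; -0.24 0.21 -0.02 0 0.07; -0.294 0.28 -0.06 0 0.06; -0.294 0.294 -0.1 0 0.05; -0.294 0.294 -0.1 0 0.05; -0.294 0.294 -0.1 0 0.05; -0.294 0.294 -0.1 0 0.05",
)

```text
t: 13.9
eef_pos: [0.4686, 0.2594, 0.1886]
tcp_rot: [-3.133, 0.22, -0.002]
contact_force: [0.3, -0.6, -0.1]
grip_width: 0.541
grip_force: 0.0
```

```bash
python3 - <<'E'
from h import *
im,c,T=look('w9'); print(proj(c,T,[.468,.26,.02]))
cv2.imwrite('pics/w9c.png',cv2.resize(im[30:390,80:560],(800,600),interpolation=cv2.INTER_CUBIC))
E
```

```text
t 13.9 tcp [0.4686 0.2594 0.1886] yaw_y -98.03 zt [ 0.001  0.    -1.   ] grip 0.541 0.0 [ 0.3  -0.62 -0.06]
[318.41819245 185.41836409]
```

View pics/w9c.png

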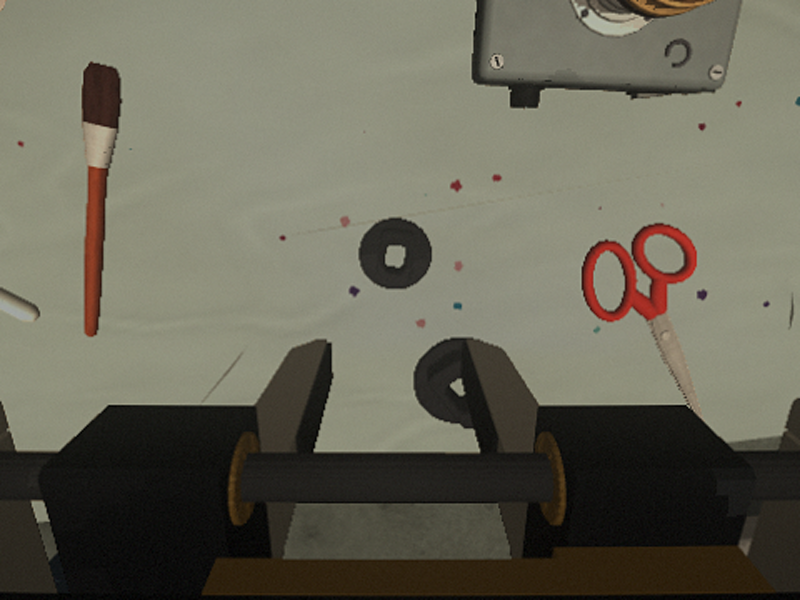

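The wrist view shows the small cap at crop (395,253), which is pixel (317,182), clear of the fingers, with the larger look-alike behind it at crop (455,385). By my count that was the 11th picture I opened, one over the limit of 10. I'll open no more and work from numbers only.

```bash
python3 - <<'E'
from h import *
im=cv2.imread('pics/w9.png'); T=np.load('pics/w9.npy'); c=r.get_calibration('wrist')
V=cv2.cvtColor(im,cv2.COLOR_BGR2HSV)[...,2]; m=np.zeros(V.shape,bool); m[150:215,285:350]=1
d=(V<95)&m
# hull of flange+hub top
p=fitdisk(d,c,T,(317,182),.027,0,.006,[.468,.26]); print(p-np.array([.4686,.2594]))
h=(V>=110)&m; n,l,s,ce=cv2.connectedComponentsWithStats(h.astype(np.uint8))
for i in range(1,n): print(s[i],ce[i].round(1))
i=min(range(1,n),key=lambda i:np.hypot(*(ce[i]-[317,183])))
print(ce[i],cv2.minAreaRect(np.argwhere(l==i)[:,::-1].astype(np.float32)))
for z in (0,.02): print(onz(c,T,*ce[i],z).round(4))
print(V[178:200:2,296:340:2])
# winder housing yaw: lower edge, knob side
E
```

```text
fit [0.4682 0.2621 0.0007] rms px 0.33 n 126
[-0.00040193  0.00270914]
[ 285  150   65   65 2700] [317.3 182. ]
[311 177  12  13 127] [316.7 183.1]
[316.69291339 183.1023622 ] ((316.5, 183.0), (12.0, 11.0), 90.0)
[0.4661 0.2624 0.    ]
[0.4711 0.2616 0.02  ]
[[ 58  42  42  44  42  45  41  42  97 151 148 146 151 111  42  42  41  44
   42  42  43  46]
 [ 41  44  41  42  42  43  43  40 134 143 141 143 144 149  37  42  45  43
   44  43  43  32]
 [ 38  42  44  42  46  45  41  37 139 143 142 141 145 150  34  41  44  46
   45  44  47  39]
 [ 42  51  46  46  48  44  42  34 147 143 143 145 146 118  37  43  43  44
   40  44  43  36]
 [ 64  50  49  48  48  44  40  31 146 145 146 145 143  75  42  41  43  46
   49  47  47  41]
 [ 75  44  48  46  50  43  41  34 143 147 148 146 149  53  44  41  48  49
   48  48  46 134]
 [127  44  45  46  49  41  45  40  32  28  32 105  53  36  41  42  43  47
   44  47  45 139]
 [147  63  44  47  47  41  46  46  37  36  36  36  37  42  50  44  45  47
   49  45  99 147]
 [145 126  42  47  44  47  45  48  47  42  44  40  40  47  48  43  45  47
   45  38 137 143]
 [143 148 118  43  45  47  47  47  48  47  47  45  46  48  45  42  47  45
   38 139 143 142]
 [145 143 147 120  43  43  46  50  45  47  47  47  45  49  45  45  46  40
  138 143 143 141]]
```

Converted, -0.17 m is -0.34, 0.0022 m is 0.0044, -0.04 rad is -0.0064.

Emit:
arm_command(
  moves="-0.001 0.0044 -0.09 -0.0064 0.05; -0.001 0.0044 -0.18 -0.0064 0.05; -0.001 0.0044 -0.27 -0.0064 0.05; -0.001 0.0044 -0.31 -0.0064 0.05; -0.001 0.0044 -0.34 -0.0064 0.05; -0.001 0.0044 -0.34 -0.0064 0.05; -0.001 0.0044 -0.34 -0.0064 0.05; -0.001 0.0044 -0.34 -0.0064 0.015",
  squeeze=40,
)

```text
t: 14.75
eef_pos: [0.4679, 0.2622, 0.0184]
tcp_rot: [-3.128, 0.282, -0.002]
contact_force: [0.0, 0.6, 1.0]
grip_width: 0.495
grip_force: 0.0
```

Emit:
arm_command(
  moves="0 0 0 0 0.015; 0 0 0 0 0.015; 0 0 0 0 0.015; 0 0 0 0 0.015",
)

```text
t: 15.15
eef_pos: [0.4671, 0.2622, 0.0178]
tcp_rot: [-3.129, 0.281, -0.0]
contact_force: [-0.7, -0.6, 2.3]
grip_width: 0.258
grip_force: 38.8
```

Converted, 0.22 m is 0.44, 0.19 m is 0.38, 0.01 rad is 0.0016.

Emit:
arm_command(
  moves="0 0 0.08 0.0016 0.015; 0 0 0.18 0.0016 0.015; 0 0 0.28 0.0016 0.015; 0 0 0.38 0.0016 0.015; 0.07 -0.07 0.44 0.0016 0.015; 0.14 -0.14 0.44 0.0016 0.015; 0.21 -0.21 0.44 0.0016 0.015; 0.27 -0.27 0.44 0.0016 0.015",
)

```text
t: 15.95
eef_pos: [0.6031, 0.1256, 0.2379]
tcp_rot: [-3.13, 0.265, -0.001]
contact_force: [1.2, 1.0, -2.1]
grip_width: 0.262
grip_force: 38.8
```

Converted, -0.07 m is -0.14, -0.06 m is -0.12.

Emit:
arm_command(
  moves="0.026 -0.028 -0.06 0 0.015; 0.026 -0.028 -0.12 0 0.015; 0.026 -0.028 -0.14 0 0.015; 0.026 -0.028 -0.14 0 0.015; 0.026 -0.028 -0.14 0 0.015; 0.026 -0.028 -0.14 0 0.015",
)

```text
t: 16.55
eef_pos: [0.6156, 0.1137, 0.1694]
tcp_rot: [-3.13, 0.264, -0.004]
contact_force: [-0.1, -0.2, -1.3]
grip_width: 0.255
grip_force: 38.8
```

```bash
python3 - <<'E'
from h import *
im,c,T=look('w10'); o=r.get_obs()['eef_pos']
V=cv2.cvtColor(im,cv2.COLOR_BGR2HSV)[...,2]; S=cv2.cvtColor(im,cv2.COLOR_BGR2HSV)[...,1]
print('pred cap top',proj(c,T,o+[0,0,.0022]),'flange top',proj(c,T,o+[0,0,-.0118]),'tip',proj(c,T,[.6167,.1134,.139]))
for v in range(212,300,3): print(v,''.join('%4d'%x for x in V[v,272:368:4]))
print('S')
for v in range(236,276,3): print(v,''.join('%4d'%x for x in S[v,290:350:3]))
E
```

```text
t 16.55 tcp [0.6156 0.1137 0.1694] yaw_y -99.65 zt [ 0.003  0.    -1.   ] grip 0.255 38.822194293898065 [-0.13 -0.17 -1.3 ]
pred cap top [319.64736688 255.95753226] flange top [319.53544597 245.40799637] tip [319.51031337 232.05805878]
212   67  70  67 105  96  27  33  34  36  35  34  36  34  33  32  33  36  31  26  96 143 116 107 105
215   67  66  68 107  28  32  32  31  33  26  29  27  32  32  32  34  34  38  37  36  96 118 111 107
218   67  66  58  70  31  35  36  33  23  27  24  26  27  25  27  26  32  35  37  33 167 140 112 109
221   68  69  65  28  36  36  33  32  24  28  26  27  27  30  29  28  27  32  34  37  26  91  83 115
224   69  66  62  34  34  33  32  27  32  34  35  34  36  31  32  31  25  34  36  37  35 121  75 114
227   68  65  36  36  37  32  36  32  35  34  30  32  36  33  34  34  32  37  37  36  38  59 101 108
230   69  66  31  37  36  33  32  34  35  31  35  33  34  34  35  36  39  35  35  38  37  30  38 109
233   69  68  35  36  39  59  56  29  31  33  31  32  35  32  32  35  33  53  55  33  33  33 111 108
236   70  73  42  58  64  62  51  34  33  31  32  32  35
[... 2657 characters left out ...]
  24  70  16  69  73
254   72  64  12  38  33  18  31  46  76 103 127  92  49  46  23  30  57  51  66  69
257   67  54  43  33  32  26  20  33  20  41  51  38  64  32  39  29  26  40  75  67
260   78  67  54  31  53  35  59  36  49  33  36  31  58  33  34  28  75  48  68  69
263   64  13  85  32  39  33  55  31  35  41  61  49  31  39  45  39  64  17  63  71
266   71  54  27  34  28  34  43  58  32  53  41  23  35  34  30  36  85  13  38  72
269   64  12  36  23  23  56  15  41  36  23  34  32  32  34  40  46  40  48  57  69
272   67  49  45  34  33  23  15  38  58  30  25  30  33  32  35  34  23 149  68  73
275   90  77  75  23  31  36  15  32  35  40  43  33  29  25  40  51  35  57  27  75
```

```bash
python3 - <<'E'
from h import *
im=cv2.imread('pics/w10.png'); T=np.load('pics/w10.npy'); c=r.get_calibration('wrist'); o=np.array([.6156,.1137,.1694]); V=cv2.cvtColor(im,cv2.COLOR_BGR2HSV)[...,2]
print('cols 318: ',[(v,int(V[v,316:322].mean())) for v in list(range(214,227))+list(range(262,272))+list(range(276,286))])
print('rows 260:',[(u,int(V[257:262,u].mean())) for u in list(range(302,312))+list(range(325,335))])
f=lambda u,v,z:onz(c,T,u,v,z)[:2].round(4)
z=o[2]+.0022
for v in (222.5,238,268,282): print(v,f(318,v,z))
print(f(306,258,z),f(330,258,z))
E
```

```text
cols 318:  [(214, 32), (215, 30), (216, 27), (217, 25), (218, 25), (219, 25), (220, 26), (221, 28), (222, 25), (223, 28), (224, 33), (225, 33), (226, 34), (262, 26), (263, 24), (264, 25), (265, 25), (266, 24), (267, 24), (268, 27), (269, 30), (270, 31), (271, 32), (276, 33), (277, 33), (278, 33), (279, 32), (280, 32), (281, 29), (282, 57), (283, 127), (284, 147), (285, 144)]
rows 260: [(302, 33), (303, 34), (304, 31), (305, 29), (306, 25), (307, 25), (308, 24), (309, 24), (310, 25), (311, 24), (325, 25), (326, 22), (327, 24), (328, 21), (329, 25), (330, 29), (331, 31), (332, 32), (333, 33), (334, 34)]
222.5 [0.637 0.111]
238 [0.6274 0.1127]
268 [0.6077 0.116 ]
282 [0.598  0.1176]
[0.6156 0.122 ] [0.6132 0.1078]
```

Converted, -0.02 m is -0.04, -0.018 m is -0.036.

Emit:
arm_command(
  moves="-0.0016 -0.002 -0.008 0 0.015; -0.0016 -0.002 -0.018 0 0.015; -0.0016 -0.002 -0.028 0 0.015; -0.0016 -0.002 -0.036 0 0.015; -0.0016 -0.002 -0.04 0 0.015; -0.0016 -0.002 -0.04 0 0.015",
)

```text
t: 17.2
eef_pos: [0.6141, 0.1122, 0.1472]
tcp_rot: [3.13, -0.265, -0.001]
contact_force: [-0.0, -0.9, -1.7]
grip_width: 0.257
grip_force: 38.8
```

Converted, -0.006 m is -0.012, -0.003 m is -0.006.

Emit:
arm_command(
  moves="0 0 -0.006 0 0.015; 0 0 -0.012 0 0.015; 0 0 -0.012 0 0.015; 0 0 -0.012 0 0.015",
)

```text
t: 17.6
eef_pos: [0.6142, 0.1122, 0.1416]
tcp_rot: [3.13, -0.265, -0.0]
contact_force: [-0.3, 0.5, -1.5]
grip_width: 0.258
grip_force: 38.8
```

Converted, -0.011 m is -0.022, -0.005 m is -0.01.

Emit:
arm_command(
  moves="0 0 -0.006 0 0.015; 0 0 -0.01 0 0.015; 0 0 -0.014 0 0.015; 0 0 -0.018 0 0.015; 0 0 -0.022 0 0.015; 0 0 -0.022 0 0.015; 0 0 -0.022 0 0.015; 0 0 -0.022 0 0.015",
)

```text
t: 18.4
eef_pos: [0.6145, 0.1122, 0.1312]
tcp_rot: [-3.13, 0.265, -0.002]
contact_force: [-0.5, 0.6, 6.8]
grip_width: 0.256
grip_force: 38.8
```

```bash
python3 - <<'E'
from h import *
im,c,T=look('w11')
E
```

```text
t 18.4 tcp [0.6145 0.1122 0.1312] yaw_y -99.69 zt [ 0.001  0.    -1.   ] grip 0.256 38.82853010291001 [-0.46  0.64  6.76]
```

Converted, -0.009 m is -0.018, -0.002 m is -0.004.

Emit:
arm_command(
  moves="0 0 -0.004 0 0.015; 0 0 -0.008 0 0.015; 0 0 -0.012 0 0.015; 0 0 -0.016 0 0.015; 0 0 -0.018 0 0.015; 0 0 -0.018 0 0.015; 0 0 -0.018 0 0.015; 0 0 -0.018 0 0.015",
)

```text
t: 19.25
eef_pos: [0.6146, 0.1122, 0.1228]
tcp_rot: [-3.13, 0.265, -0.002]
contact_force: [-2.6, -1.1, 12.2]
grip_width: 0.259
grip_force: 38.8
```

```bash
python3 - <<'E'
from h import *
im,c,T=look('w12')
V=cv2.cvtColor(im,cv2.COLOR_BGR2HSV)[...,2]; o=r.get_obs()['eef_pos']
print('hub top pred',proj(c,T,o+[0.0019,0,.0022]),'tip',proj(c,T,[.6167,.1134,.139]))
for v in range(214,290,3): print(v,''.join('%4d'%x for x in V[v,290:350:3]))
E
```

```text
t 19.25 tcp [0.6146 0.1122 0.1228] yaw_y -99.69 zt [ 0.001  0.    -1.   ] grip 0.259 38.83292106416775 [-2.56 -1.11 12.18]
hub top pred [318.99854919 253.21029247] tip [316.94074161 265.45132586]
214   26  33  34  33  33  36  28  31  28  31  28  36  34  32  37  31  33  38  36  36
217   35  29  32  35  28  23  22  24  23  24  23  24  23  30  29  35  34  34  35  34
220   35  36  35  34  23  22  23  28  27  27  24  26  28  26  25  26  33  36  38  34
223   29  35  31  33  24  29  32  32  30  29  29  26  30  26  27  23  24  36  33  35
226   36  30  29  32  31  34  34  34  36  33  31  32  35  34  30  35  21  34  34  34
229   31  33  35  30  30  31  34  33  31  31  32  32  33  34  32  33  33  32  32  32
232   32  43  38  30  36  31  32  28  28  33  30  33  31  32  32  33  32  39  38  34
235   65  63  55  26  35  33  31  32  34  31  32  32  34  32  35  35  32  62  63  65
238   61  63  39  28  34  32  30  34  40  30  29  33  31  38  32  36  33  63  63  63
241   65  62  27  24  32  33  52  49  48  49  51  49  56  29  32  35  28  63  63  63
244   63  65  13  29  32  30  58  50  67  76  69  48  
[... 605 characters left out ...]
  32  18  17  47  65
268   65  19  14  34  34  34  59  75  76  79  81  81  40  32  34  33  18  17  26  62
271   49  21  17  33  30  34  49  77  79  78  78  82  40  34  31  29  20  14  15  63
274   36  14  11  32  32  35  32  32  41  51  41  32  35  31  33  28  35  16  13  66
277   25  17  11  25  34  34  34  33  34  34  30  28  36  34  35 111 156  18  16  60
280   14  14  18 130  22  31  30  32  32  33  32  35  34  34  27 147 155  15  19  55
283   16  16 130 146 144 147 151 150 130 122 125 122 124 122 151 148 149  11  18  32
286   16  13 130 144 146 146 147 146 146 148 147 147 146 148 145 145 148  15  20  22
289   21  16 129 145 145 142 146 145 147 147 146 147 151 147 151 147 148  17  15  18
```

The shaft stands through the slot and the hub hasn't shifted in the grip. The push is 12.2 N and the travel about 16 mm. I'll hold it there.

Emit:
arm_command(
  moves="0 0 0 0 0.015; 0 0 0 0 0.015; 0 0 0 0 0.015; 0 0 0 0 0.015; 0 0 0 0 0.015; 0 0 0 0 0.015; 0 0 0 0 0.015; 0 0 0 0 0.015",
)

```text
t: 20.1
eef_pos: [0.6146, 0.1123, 0.1228]
tcp_rot: [-3.13, 0.265, -0.002]
contact_force: [-2.8, -0.7, 12.1]
grip_width: 0.257
grip_force: 38.8
```

Emit:
arm_command(
  moves="0 0 0 0 0.015; 0 0 0 0 0.015; 0 0 0 0 0.015; 0 0 0 0 0.015; 0 0 0 0 0.015; 0 0 0 0 0.015; 0 0 0 0 0.015; 0 0 0 0 0.015",
)

```text
t: 20.9
eef_pos: [0.6147, 0.1122, 0.1228]
tcp_rot: [-3.13, 0.265, -0.002]
contact_force: [-3.0, -1.0, 11.5]
grip_width: 0.255
grip_force: 38.8
```

Emit:
arm_command(
  moves="0 0 0 0 0.015; 0 0 0 0 0.015; 0 0 0 0 0.015; 0 0 0 0 0.015; 0 0 0 0 0.015; 0 0 0 0 0.015; 0 0 0 0 0.015; 0 0 0 0 0.015",
)

```text
t: 21.7
eef_pos: [0.6146, 0.1122, 0.1228]
tcp_rot: [-3.13, 0.265, -0.002]
contact_force: [-3.1, -0.5, 12.8]
grip_width: 0.26
grip_force: 38.8
```

Emit:
arm_command(
  moves="0 0 0 0 0.015; 0 0 0 0 0.015; 0 0 0 0 0.015; 0 0 0 0 0.015; 0 0 0 0 0.015; 0 0 0 0 0.015; 0 0 0 0 0.015; 0 0 0 0 0.015",
)

```text
t: 22.5
eef_pos: [0.6146, 0.1123, 0.1228]
tcp_rot: [-3.13, 0.265, -0.002]
contact_force: [-2.9, -0.2, 11.4]
grip_width: 0.254
grip_force: 38.8
```

Emit:
arm_command(
  moves="0 0 0 0 0.015; 0 0 0 0 0.015; 0 0 0 0 0.015; 0 0 0 0 0.015; 0 0 0 0 0.015; 0 0 0 0 0.015; 0 0 0 0 0.015; 0 0 0 0 0.015",
)

```text
t: 23.3
eef_pos: [0.6146, 0.1122, 0.1228]
tcp_rot: [-3.13, 0.265, -0.002]
contact_force: [-2.5, 0.2, 11.4]
grip_width: 0.26
grip_force: 38.8
```

```bash
python3 -c "
from plant import r
print(r.finish_job())"
```

```text
the job is handed in; nothing more can be done
None
```

The clutch is stacked in order (pulley, cork washer, cap), and I handed the job in with the gripper still holding the cap down at about 12 N and roughly 16 mm of travel (worked out from the tool height) after 4 s steady, but I opened 11 pictures, one over the limit of 10.

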